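# Unhook the kit case and pack the glue

## Task

Get the framer's kit case ready to go out: swing the brass hook latch on its front face well over to the side, open the lid until it stands upright or leans back, and then stand the orange-capped glue bottle in the one empty place among the supplies packed inside, upright and down on the floor of the case. Keep the bottle upright, set it down gently rather than dropping it, and leave the other supplies and the things on the bench where they are.

Things in the scene. Friction and masses are not known exactly. Their poses are not given: they have to be found in the camera images.
- case: the plywood kit case, fixed, its latch side turned towards the robot and its right. Base 162 deep (x) x 235 wide (y) x 80 high; 135 high with its 55 mm deep lid shut. Origin: centre of the underside; x points from the latch side to the hinge side, y to the left seen from the latch side, z up. A steel bar handle stands 26 mm out from each end (+y, -y), 45 mm above the bench.
- case_floor (a point): centre of the case's inner floor, 8 mm above the bench (axes of the case). Walls 8 mm thick, inside 146 (x) x 219 (y) mm. Six places in two rows (x = -36.5, +36.5 mm) of three (y = -73, 0, +73), five of them filled with supplies about 68 mm wide, some 5 mm apart, none higher than 70 mm above the bench.
- latch (a joint): angle (rad) of the brass hook latch on the front (-x) face of the case: 0 = upright and hooked over the lid's stud, growing as it swings sideways to the case's +y, up to 1.57 = lying level. It holds the lid shut below about 0.3. Its pivot is stiff: about 1.5 N at the knob turns it, and it stays where it is left.
- latch_pivot (a point): the pivot of the latch: on the case's front face (x = -81, y = +30 mm of the case), 35 mm above the bench. The latch turns about the case's x axis through it.
- latch_knob (a point): centre of the latch's red thumb knob, a cylinder 18 mm thick that sticks straight out of the front, from 13 to 45 mm off the case's face (this point 29 mm off it); about 78 mm from the pivot, hence about 113 mm above the bench while latched. The stud and the hook's nose below it stand no more than 16 mm off the face.
- lid (a joint): angle (rad) of the lid: 0 = shut, growing as its front edge rises and goes back, 1.57 = upright, 1.85 = its stop, leaning back. Friction hinges hold it wherever it is left; 4 to 10 N at the finger lift raises it.
- lid_hinge (a point): middle of the lid's hinge line, on the case's far top edge (x = +81 mm of the case, 80 mm above the bench); the line runs along the case's y.
- lid_lift (a point): middle of the underside of the finger lift, a dark wooden strip 75 long (along the case's y), 14 high, 18 mm out of the lid's front face, right of the latch (y = -62.5 mm of the case). Shut, this underside is 108 mm above the bench, free from below. Axes: the lid's (the case's while shut). Pushed up from below with a fingertip it lifts the lid.
- glue: the white glue bottle with an orange cap, standing on the bench at the robot's right, 0.24 kg or so, 64 mm across and 113 high: body up to 58 mm, then a shoulder, above 73 mm the upright cap, 28 mm across. Origin: centre of its underside; z up.
- glue_cap (a point): point on the bottle's axis inside the cap, 96 mm above its underside; good to grip at.
- felt_disc: a thin green felt disc, 62 mm across, lying flat on the case's floor: it marks the middle of the one empty place. Look only. Origin: its centre, 8 mm above the bench.
- varnish_can: a green can on the bench beside the bottle, 70 mm across, 66 high; to be left alone
- brush_jar: a glass jar of brushes on the bench left of the case, 80 mm across, some 200 high; to be left alone
- brayer: a rubber ink roller with a wooden handle, on the bench left of the case, about 165 mm long and 40 high; to be left alone
- screw_box: a square cardboard box of screws with a paper label, 68 x 68 mm, 50 high, already packed in the case; to be left in its place. Origin: centre of its underside
- wax_tin: a round bare-metal wax tin, 68 mm across, 48 high, already packed in the case; to be left in its place. Origin: centre of its underside
- nail_jar: an amber glass jar with a blue lid, 68 mm across, 62 high, already packed in the case; to be left in its place. Origin: centre of its underside
- sanding_block: a wooden sanding block with a cork sole, 68 x 68 mm, 44 high, already packed in the case; to be left in its place. Origin: centre of its underside
- tape_measure: a yellow tape measure lying flat, 68 x 66 mm, 43 high, already packed in the case; to be left in its place. Origin: centre of its underside
Not all that is in view belongs to the job. Leave any black or purple look-alike of the glue alone.

How it is judged:
By the outcome, as a careful person would: the job done as asked, in the order asked, and still so for the second after the job is handed in, with the robot touching nothing.
It also fails if it takes over 67 s, if anything falls off the work surface, if the arm or the gripper's body presses on something with over 40 N, if the wrist force passes 120 N, or if a joint passes its speed limit or range.

## Robot

A 6-joint arm with a two-finger parallel gripper is mounted at the origin on the work surface. World frame = base frame: x ahead of the robot, y to its left, z up, the work surface at z = 0. Lengths are in m, angles in rad, forces in N, time in s.
With the tool pointing down it reaches from about 0.3 to 0.875 m from the base axis. Payload 4.2 kg.
Tool frame: the origin (TCP) lies midway between the tips of the shut fingers; the grasp point (between the pads) lies r.grip_point_offset behind it (r.grip_point_offset is the distance from the TCP to the grasp point, in m); z points along the fingers, y is the line along which they close (so a half turn about z gives the same grasp; the last joint's range is limited). The gripper opens to 85 mm and grips with 20 to 120 N. Pads are 22 mm wide; open, the fingers measure 114 mm over their backs; the gripper's body (76 mm by 85 mm) begins 54 mm behind the grasp point. The pads swing forward as they close: fully open they stand 13 mm farther back than shut.
Start: joints at [-1.188, 0.32, 1.565, -0, 1.257, -0.02], TCP at [0.225, -0.529, 0.231] pointing down, gripper open.
Joint ranges: [-3.11, 3.11], [-0.84, 2.01], [0.21, 2.61], [-1.34, 4.49], [0.05, 2.63], [-2.56, 2.56]. Speed limits (rad/s): [2.57, 2.57, 3.14, 3.14, 3.14, 3.14].

## Interface

Orientations are given as a unit quaternion [w, x, y, z].
In Python, from plant import r gives the robot as it stands.
- The arm moves only by the tool drive_tool, never from a script. Its argument "series" is a list that holds one entry, the list of rows, each a list of 7 numbers: the shift along the tool's x, y, z in mm, then the turn, a rotation vector about the tool's x, y, z in degrees, then the finger opening in mm, from 0 to 85.4. In form: [[[x, y, z, wx, wy, wz, grip], ...]]. A call has 1 to 8 rows; each row is the pose to reach, as a shift and turn from the pose commanded when the call began, along the tool's axes at that moment; what a row does not reach only later rows make up. A row lasts 1/8 s, in which the tool goes at most 62.5 mm and 10.7 degrees, less where a joint would pass 70% of its speed; a pose out of reach is approached as far as the arm can. A call with a gripper value outside its range is refused whole. The fingers move at their own pace and stop on an object; "squeeze" is the grip in N (left out, the last holds). Time passes only in rows, so rows that repeat a pose let the fingers close. It gives the time, the measured TCP pose, the force, the opening and the grip force at its end, in the units of the state.
- r.sense(): the state, without advancing time (a new reading comes with each control period).
- r.get_image(name): name is "scene" or "top" or "wrist"; returns the picture (480x640x3 uint8, blue, green, red); there is no depth.
- r.get_calibration(name): a dict with "vfov" (degrees; the focal length in pixels is half the picture's height over the tangent of half this angle, whatever the lens; pixels are square), "cx", "cy" (the principal point, pixels), "R" (3x3) and "t" (3): a world point X has camera coordinates R X + t. Camera axes: x right, y down, z forward; pixel columns grow to the right and rows downward; lengths in m; the calibration is good to about 2 mm. A picture is of the moment at which its call begins: read the wrist's pose just before it. get_calibration takes no time and is no camera call; for the wrist camera it gives the pose at the moment of the call.
- r.hand_in(): hands the job in; it is judged then, once.
The state is a dict: "time": time; "joint_pos": joint angles; "joint_vel": joint speeds; "effort": joint torques, N m; "eef_pos": TCP position; "orientation": TCP orientation; "contact_force": force on the tool from outside, world axes, zero at the start; "wrist_torque": the same for the moment, N m; "width": finger opening in m; "grip_force": force on a finger pad.
Only numpy, scipy, OpenCV 4.12 (cv2) and the standard library are available. Lean on these libraries where they do the work, as an engineer would, in place of code of your own. Each camera call takes 0.05 s, during which the arm holds its last target. There are 200 camera calls.

## Working session

There is one attempt and no reset: what is moved stays moved. The work goes in short steps, Python scripts to look and compute and a tool call to move; the robot and the scene stay as the last step left them, time stands still between calls to the robot, and variables do not carry over. Pictures are saved under pics/ and viewed, at most 11 in all, crops included, and the job is handed in when it is done.

Besides the shell and the picture viewer there is one more tool, called as name([rows], argument=value, ...), one row to a line, values as JSON. drive_tool: Moves the arm, as the interface text tells. Its arguments: {"type":"object","properties":{"series":{"type":"array"},"squeeze":{"type":"number"}},"required":["series"]}

```bash
ls; mkdir -p pics; python3 - <<'E'
from plant import r
import cv2,numpy as np
s=r.sense();print({k:np.round(v,3).tolist() for k,v in s.items()},r.grip_point_offset)
for n in("scene","top"):
    cv2.imwrite(f"pics/{n}0.png",r.get_image(n))
for n in("scene","top","wrist"):
    c=r.get_calibration(n);print(n,c)
E
```

```text
pics
{'time': 0.0, 'joint_pos': [-1.188, 0.32, 1.566, 0.0, 1.257, -0.02], 'joint_vel': [0.001, 0.001, 0.001, -0.0, -0.0, 0.0], 'effort': [-0.002, -41.553, -23.416, -0.0, 0.008, -0.0], 'eef_pos': [0.225, -0.529, 0.23], 'orientation': [-0.001, 0.98, 0.2, -0.0], 'contact_force': [-0.227, -0.135, -0.198], 'wrist_torque': [0.052, -0.023, 0.011], 'grip_force': 0.0, 'width': 0.085} 0.0187
scene {'vfov': 49.573335546440596, 'cx': 315.1874987024456, 'cy': 240.36621186135707, 'R': array([[-0.56988196,  0.82171923,  0.00347092],
       [ 0.59402225,  0.41487986, -0.68921133],
       [-0.56777822, -0.39070731, -0.72455206]]), 't': array([ 0.26853998, -0.26940248,  1.65838878])}
top {'vfov': 55.02019784116477, 'cx': 315.4938410211146, 'cy': 234.77658711748174, 'R': array([[ 0.02742974, -0.99950541,  0.01538005],
       [-0.9925654 , -0.029058  , -0.1181929 ],
       [ 0.11858136, -0.01202371, -0.99287154]]), 't': array([0.02901109, 0.52916774, 1.04812643])}
wrist {'vfov': 66.8675648223874, 'cx': 322.2112701918109, 'cy': 239.75732081484878, 'R': array([[ 3.92067720e-01, -9.19936038e-01, -7.67222281e-04],
       [-8.82891872e-01, -3.76513883e-01,  2.80605131e-01],
       [-2.58427642e-01, -1.09338839e-01, -9.59822990e-01]]), 't': array([-0.57483096, -0.03620982,  0.37830709])}
```

View pics/scene0.png

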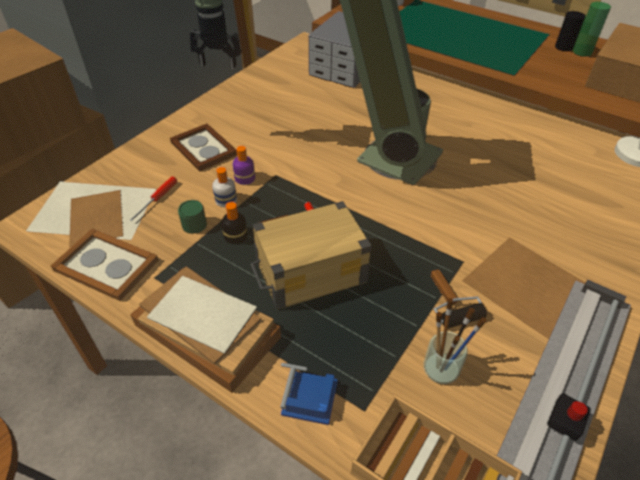

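View pics/top0.png

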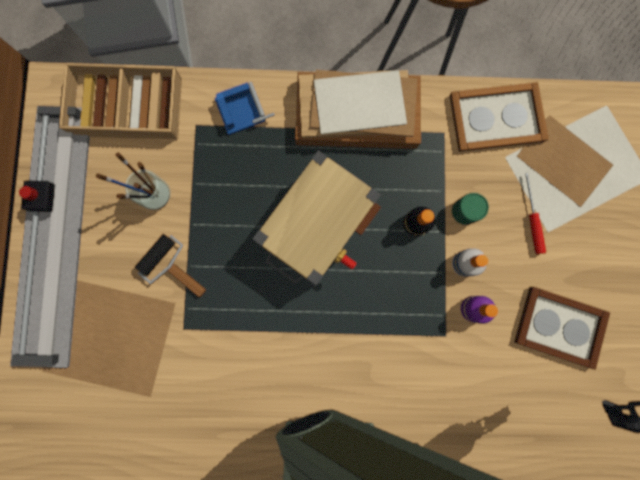

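The scene picture shows the shut case at (312,255), the white bottle with orange cap at (223,185), with black and purple look-alikes beside it. In the top picture the lid corners are about (320,157), (375,195), (315,280) and (258,238), the red knob is at (347,261), and the white bottle's cap is at (480,261).

```bash
cat > h.py <<'E'
from plant import r
import cv2,numpy as np
def K(c):
    f=240/np.tan(np.radians(c["vfov"]/2));return f
def ray(c,p):
    d=np.array([(p[0]-c["cx"])/K(c),(p[1]-c["cy"])/K(c),1.]);R=np.array(c["R"])
    return -R.T@c["t"],R.T@d
def onz(c,p,z):
    o,d=ray(c,p);return o+d*(z-o[2])/d[2]
def proj(c,X):
    q=np.array(c["R"])@X+c["t"];return [K(c)*q[0]/q[2]+c["cx"],K(c)*q[1]/q[2]+c["cy"]]
def tri(r1,r2):
    A=np.stack([r1[1],-r2[1]],1);k=np.linalg.lstsq(A,r2[0]-r1[0],rcond=None)[0]
    a=r1[0]+k[0]*r1[1];b=r2[0]+k[1]*r2[1];return (a+b)/2,np.linalg.norm(a-b)
def blobs(im,lo,hi,mina=15):
    h=cv2.cvtColor(im,cv2.COLOR_BGR2HSV);m=cv2.inRange(h,lo,hi)
    n,_,st,ce=cv2.connectedComponentsWithStats(m)
    return [(np.round(ce[i],1).tolist(),int(st[i,4])) for i in range(1,n) if st[i,4]>=mina]
def rel(p,s=None):
    "world point -> mm in tool axes from the TCP"
    from scipy.spatial.transform import Rotation as Ro
    s=s or r.sense();q=s["orientation"];R=Ro.from_quat([q[1],q[2],q[3],q[0]]).as_matrix()
    return 1000*R.T@(np.array(p)-s["eef_pos"])
E
python3 - <<'E'
from h import *
for n in("scene","top"):
    im=cv2.imread(f"pics/{n}0.png")
    print(n,"or",[b for b in blobs(im,(6,180,120),(16,255,255)) if b[1]<300])
    print(n,"red",[b for b in blobs(im,(0,200,120),(4,255,255),8)])
im=cv2.imread("pics/top0.png")
c=r.get_calibration("top")
for p in [(320,155),(377,195),(315,282),(256,239)]: print(onz(c,p,.135).round(3))
a=cv2.resize(im[140:300,240:500],None,fx=3,fy=3,interpolation=cv2.INTER_CUBIC)
cv2.imwrite("pics/c1.png",a)
E
```

```text
scene or [([444.1, 1.4], 29), ([456.9, 5.5], 32), ([472.1, 9.3], 33), ([485.4, 12.6], 25), ([518.5, 21.6], 105), ([600.1, 42.9], 28), ([412.1, 48.2], 18), ([423.2, 52.3], 36), ([436.2, 56.1], 34), ([462.4, 64.3], 103), ([483.5, 70.1], 19), ([240.1, 151.1], 84), ([220.2, 172.1], 86), ([230.0, 208.0], 108), ([442.4, 283.6], 16), ([448.8, 293.2], 17), ([4.4, 463.2], 38), ([452.1, 473.0], 38)]
scene red [([162.6, 187.5], 92), ([307.7, 205.5], 32), ([578.7, 407.8], 138)]
top or [([426.9, 215.9], 136), ([480.6, 260.5], 98), ([490.5, 310.5], 109)]
top red [([25.3, 191.6], 76), ([538.3, 234.4], 219), ([348.2, 261.6], 73)]
[0.689 0.04  0.135]
[ 0.605 -0.084  0.135]
[0.416 0.044 0.135]
[0.503 0.17  0.135]
```

View pics/c1.png

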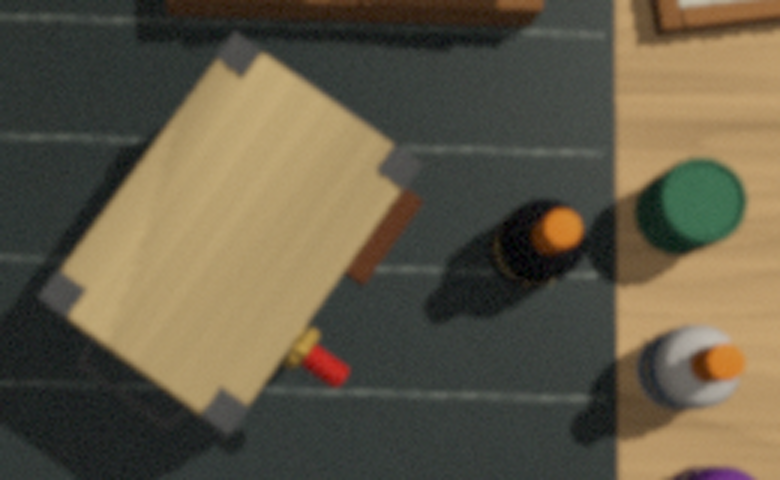

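The crop shows the lid's outer corners at about (238,32), (423,162), (225,433) and (40,295). The finger lift runs (415,195)–(360,278), the knob is at (330,365), and the bottle cap is at (718,363).

```bash
cat > fit.py <<'E'
from h import *
c=r.get_calibration("top");cs=r.get_calibration("scene")
P=np.array([onz(c,(240+x/3,140+y/3),.135) for x,y in [(238,32),(423,162),(225,433),(40,295)]])
print(P.round(3),[round(float(np.linalg.norm(P[i]-P[i-1])),3) for i in range(4)])
# corners: hinge-right?, front-right, front-left, hinge-left
v=(P[2]-P[1])+(P[3]-P[0]);yaw=np.arctan2(-v[0],v[1]);C=P.mean(0);print("C",C.round(4),"yaw",np.degrees(yaw))
u=P[0]-P[1]+P[3]-P[2];print("yaw from x",np.degrees(np.arctan2(u[1],u[0])))
np.set_printoptions(suppress=True)
print("knob tri",tri(ray(c,(348.2,261.6)),ray(cs,(307.7,205.5))),onz(c,(348.2,261.6),.117))
print("cap tri",tri(ray(c,(480.6,260.5)),ray(cs,(220.2,172.1))),onz(c,(480.6,260.5),.106))
def W(x,y,z):
    return np.array([C[0]+np.cos(yaw)*x-np.sin(yaw)*y,C[1]+np.sin(yaw)*x+np.cos(yaw)*y,z])
print("knob pred",W(-.110,.030,.113),proj(c,W(-.110,.03,.113)))
print("lift pred",W(-.090,-.0625,.108),proj(c,W(-.09,-.0625,.122)))
for k,n in ((.026,"black"),):
    print(n,onz(c,(426.9,215.9),.113));
E
python3 fit.py
```

```text
[[ 0.699  0.042  0.135]
 [ 0.608 -0.093  0.135]
 [ 0.412  0.043  0.135]
 [ 0.504  0.176  0.135]] [0.236, 0.163, 0.239, 0.162]
C [0.5557 0.0422 0.135 ] yaw 55.35614309386705
yaw from x 55.43876441665963
knob tri (array([ 0.46271386, -0.02770278,  0.11943092]), np.float64(0.0030555856451833555)) [ 0.46209351 -0.02658138  0.117     ]
cap tri (array([ 0.47402581, -0.31836405,  0.10041404]), np.float64(0.0009951522140172718)) [ 0.47335964 -0.315812    0.106     ]
knob pred [ 0.4684633  -0.03122479  0.113     ] [np.float64(350.25124383708027), np.float64(258.8154816202143)]
lift pred [ 0.55593266 -0.06735458  0.108     ] [np.float64(368.10938237160747), np.float64(218.50184862807262)]
black [ 0.56693574 -0.19688085  0.113     ]
```

```bash
cat >> h.py <<'E'
from scipy.spatial.transform import Rotation as Ro
C=np.array([.5557,.0422]);YAW=np.radians(55.4)
def W(x,y,z):
    "case mm -> world m"
    x,y,z=x/1e3,y/1e3,z/1e3
    return np.array([C[0]+np.cos(YAW)*x-np.sin(YAW)*y,C[1]+np.sin(YAW)*x+np.cos(YAW)*y,z])
def incase(p):
    d=np.array(p)[:2]-C;return 1e3*np.array([np.cos(YAW)*d[0]+np.sin(YAW)*d[1],-np.sin(YAW)*d[0]+np.cos(YAW)*d[1],p[2]])
def toolR(head,tilt=0):
    "tool x heading (deg), tool down, then tilted forward about tool y (deg)"
    return Ro.from_euler("z",head,degrees=True)*Ro.from_quat([1,0,0,0])*Ro.from_euler("y",tilt,degrees=True)
def go(p,head,tilt=0):
    s=r.sense();q=s["orientation"];R=Ro.from_quat([q[1],q[2],q[3],q[0]])
    print("shift",rel(p,s).round(1),"turn",np.degrees((R.inv()*toolR(head,tilt)).as_rotvec()).round(1))
E
python3 - <<'E'
from h import *
np.set_printoptions(suppress=True)
go(W(-112,3,180),55.4)
E
```

```text
shift [ 431.5 -338.1   51.1] turn [ -0.1  -0.  -32.3]
```

drive_tool([
  [[100,-80,0,0,0,-8,0],[200,-160,0,0,0,-16,0],[300,-240,20,0,0,-24,0],[431.5,-338,51,0,0,-32.3,0],[431.5,-338,51,0,0,-32.3,0],[431.5,-338,51,0,0,-32.3,0],[431.5,-338,51,0,0,-32.3,0],[431.5,-338,51,0,0,-32.3,0]],
])

```text
time: 1.1
eef_pos: [0.4657, -0.0914, 0.1865]
orientation: [0.0, 0.885, 0.465, -0.0]
contact_force: [1.7, -0.9, -1.0]
width: 0.0001
grip_force: 0.0
```

```bash
python3 - <<'E'
from h import *
np.set_printoptions(suppress=True)
s=r.sense();print(s["time"],s["joint_pos"].round(2) if hasattr(s["joint_pos"],'round') else s["joint_pos"],incase(s["eef_pos"]))
go(W(-112,3,180),55.4)
c=r.get_calibration("wrist");im=r.get_image("wrist");cv2.imwrite("pics/w1.png",im)
print(blobs(im,(0,200,100),(4,255,255),20),proj(c,W(-110,30,113)),proj(c,W(-90,-25,108)))
E
```

```text
1.1 [-0.22  0.2   1.85 -0.    1.09  0.39] [-161.10933825   -1.7699987   186.48348796]
shift [49.1 -4.8  6.5] turn [ 0.  0. -0.]
[([254.0, 168.2], 1483), ([625.4, 440.1], 176)] [np.float64(267.04510078344833), np.float64(169.1962765041402)] [np.float64(361.185936316307), np.float64(133.55241305268015)]
```

View pics/w1.png

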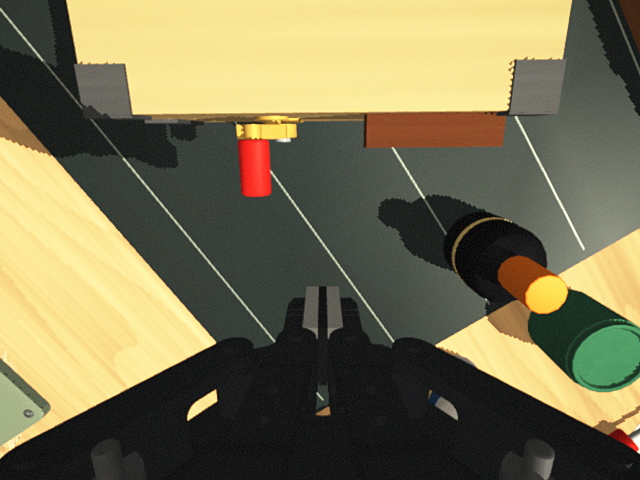

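The knob is at (254,168) with the latch about 0.1 rad off upright. The lift's left edge is at x≈365, so the case fit holds. I'll lower the shut fingers between the lift and the knob.

drive_tool([
  [[37,-7,30,0,0,0,0],[37,-7,70,0,0,0,0],[37,-7,92,0,0,0,0],[37,-7,92,0,0,0,0],[37,-7,92,0,0,0,0]],
])

```text
time: 1.78
eef_pos: [0.481, -0.0592, 0.0956]
orientation: [0.0, 0.886, 0.465, 0.001]
contact_force: [0.6, 0.5, -0.0]
width: 0.0
grip_force: 0.0
```

```bash
python3 - <<'E'
from h import *
np.set_printoptions(suppress=True)
s=r.sense();print(s["time"],incase(s["eef_pos"]))
b=s
for a in (.2,.4,.6,.8,1.0,1.15):
    print(a,rel(W(-124,30+78*np.sin(a)-23,35+78*np.cos(a)-13)).round(1))
E
```

```text
1.775 [-125.9182535     3.93950351   95.58088726]
0.2 [  1.9 -18.6  -2.9]
0.4 [  1.9 -33.4   1.7]
0.6 [  1.9 -47.1   9.1]
0.8 [  1.9 -59.   19.2]
1.0 [  1.9 -68.7  31.3]
1.15 [  1.9 -74.3  41.6]
```

drive_tool([
  [[2,-19,-1,0,0,0,0],[2,-33,2,0,0,0,0],[2,-47,9,0,0,0,0],[2,-59,19,0,0,0,0],[2,-69,31,0,0,0,0],[2,-76,38,0,0,0,0],[2,-80,40,0,0,0,0],[2,-80,40,0,0,0,0]],
])

```text
time: 2.78
eef_pos: [0.4194, -0.0131, 0.0549]
orientation: [0.003, 0.885, 0.466, 0.003]
contact_force: [8.5, -7.4, -4.0]
width: -0.0002
grip_force: 4.2
```

```bash
python3 - <<'E'
from h import *
np.set_printoptions(suppress=True)
s=r.sense();print(s["time"],incase(s["eef_pos"]))
c=r.get_calibration("wrist");im=r.get_image("wrist");cv2.imwrite("pics/w2.png",im)
print(blobs(im,(0,200,100),(4,255,255),20))
for a in (.8,1,1.2,1.4):print(a,proj(c,W(-110,30+78*np.sin(a),35+78*np.cos(a))))
E
```

```text
2.775 [-122.90275937   80.8474922    54.94566977]
[([265.3, 311.4], 158)]
0.8 [np.float64(306.5569961503382), np.float64(317.4254294792064)]
1 [np.float64(280.85755051666735), np.float64(301.1762825912404)]
1.2 [np.float64(266.57436299699935), np.float64(285.84164965451964)]
1.4 [np.float64(261.7557077421327), np.float64(272.12392033141396)]
```

drive_tool([
  [[0,8,-5,0,0,0,0],[-4,8,-40,0,0,0,0],[-4,-27,-40,0,0,0,0],[-4,-27,-20,0,0,0,0],[-4,-27,-8,0,0,0,0],[-4,-27,0,0,0,0,0],[-4,-27,5,0,0,0,0],[-4,-27,6,0,0,0,0]],
])

```text
time: 3.82
eef_pos: [0.3898, 0.0004, 0.0479]
orientation: [-0.001, 0.885, 0.465, -0.002]
contact_force: [-0.4, 0.2, 0.4]
width: 0.0001
grip_force: 0.1
```

drive_tool([
  [[0,0,0,0,0,0,0],[0,0,-40,0,0,0,0],[-40,30,-80,0,0,0,0],[-60,60,-80,0,0,0,0],[-60,60,-80,0,0,0,0]],
])

```text
time: 4.45
eef_pos: [0.4082, -0.0853, 0.1298]
orientation: [0.001, 0.886, 0.463, 0.001]
contact_force: [-0.9, -0.6, 0.4]
width: 0.0002
grip_force: 0.0
```

```bash
python3 - <<'E'
from h import *
np.set_printoptions(suppress=True)
s=r.sense();print(s["time"],incase(s["eef_pos"]))
c=r.get_calibration("wrist");im=r.get_image("wrist");cv2.imwrite("pics/w2.png",im)
print(blobs(im,(0,200,100),(4,255,255),20))
for a in (.8,1,1.2,1.4,1.57):print(a,proj(c,W(-110,30+78*np.sin(a),35+78*np.cos(a))))
go(W(-170,-45,110),55.4,60)
E
```

```text
4.45 [-188.66068043   49.00038813  129.79734179]
[([225.3, 119.3], 1640)]
0.8 [np.float64(242.77211628178077), np.float64(117.57162378434045)]
1 [np.float64(228.64865990334368), np.float64(118.66383309360546)]
1.2 [np.float64(221.8548416883462), np.float64(119.7227215983685)]
1.4 [np.float64(221.4074746646349), np.float64(120.6961546030754)]
1.57 [np.float64(225.1448957661192), np.float64(121.4339379576361)]
shift [18.6 95.7 19.2] turn [ 0.1 60.  -0.1]
```

```bash
python3 - <<'E'
from h import *
np.set_printoptions(suppress=True)
c=r.get_calibration("wrist");im=cv2.imread("pics/w2.png")
m=cv2.inRange(cv2.cvtColor(im,cv2.COLOR_BGR2HSV),(0,180,60),(5,255,255))
k=max(cv2.findContours(m,0,2)[0],key=cv2.contourArea);print(cv2.boundingRect(k))
for a in (1.07,1.2,1.57):
    y,z=30+78*np.sin(a),35+78*np.cos(a)
    print(a,[np.round(proj(c,W(x,y+d,z+h)),0).tolist() for x in(-94,-126) for d,h in((9,0),(-9,0),(0,9),(0,-9))])
cv2.imwrite("pics/w2c.png",cv2.resize(im[:260,100:460],None,fx=2,fy=2))
E
```

```text
(208, 92, 35, 56)
1.07 [[209.0, 86.0], [244.0, 86.0], [222.0, 84.0], [231.0, 88.0], [214.0, 151.0], [248.0, 151.0], [227.0, 152.0], [235.0, 150.0]]
1.2 [[206.0, 88.0], [240.0, 88.0], [218.0, 86.0], [227.0, 90.0], [211.0, 150.0], [244.0, 150.0], [223.0, 151.0], [231.0, 150.0]]
1.57 [[212.0, 94.0], [241.0, 94.0], [222.0, 92.0], [230.0, 95.0], [216.0, 148.0], [245.0, 148.0], [227.0, 149.0], [234.0, 148.0]]
```

View pics/w2c.png

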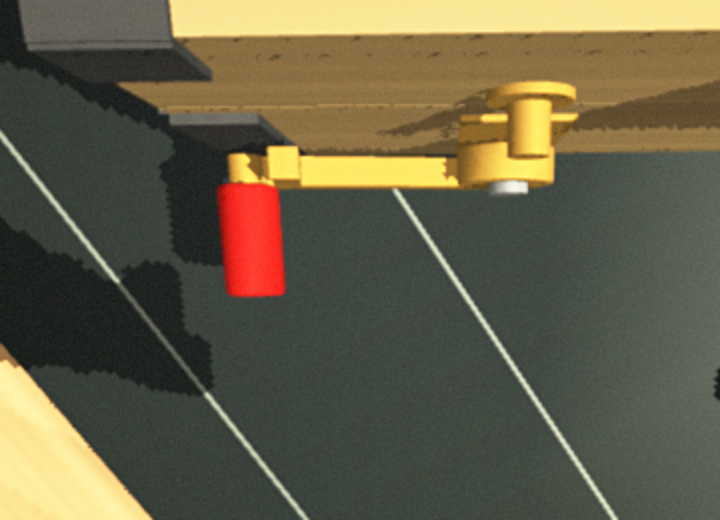

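The crop shows the knob at (250,240) beside the level latch arm. The latch lies at about 1.5 rad, so it's done. Next I tilt the tool forward for the lid.

drive_tool([
  [[0,20,0,0,10,0,0],[0,40,0,0,20,0,0],[5,60,0,0,30,0,0],[10,80,0,0,40,0,0],[14,90,0,0,50,0,0],[14,90,0,0,60,0,0],[14,90,0,0,60,0,0],[14,90,0,0,60,0,0]],
])

```text
time: 5.5
eef_pos: [0.4886, -0.122, 0.129]
orientation: [-0.232, 0.767, 0.403, 0.442]
contact_force: [0.2, 0.7, -1.0]
width: 0.0004
grip_force: 0.0
```

```bash
python3 - <<'E'
from h import *
np.set_printoptions(suppress=True)
s=r.sense();print(s["time"],incase(s["eef_pos"]),np.round(s["joint_pos"],2))
go(W(-170,-40,130),55.4,60)
go(W(-93,-40,92),55.4,60)
E
```

```text
5.5 [-173.30238638  -37.99912987  129.04704776] [-0.83  0.51  2.09  1.1   1.24 -1.01]
shift [2.5 2.  2.4] turn [-0.1  0.1  0. ]
shift [ 8.2  2.1 88. ] turn [-0.1  0.1  0. ]
```

```bash
cat >> h.py <<'E'
def lidpose(th,over=0.):
    "lid angle deg -> TCP (case mm), tilt deg, pushing under the lift"
    tilt=60 if th<=30 else 60-(th-30)*60/70
    phi=np.radians(tilt+th);d=np.array([np.sin(phi),-np.cos(phi)]);n=np.array([-d[1],d[0]])
    cor=np.array([-99,108.])+13*d if phi<=np.pi/2 else np.array([-86,108.])
    v=cor-(11-over)*n-[81,80];t=np.radians(th)
    return W(81+v[0]*np.cos(t)+v[1]*np.sin(t),-40,80-v[0]*np.sin(t)+v[1]*np.cos(t)),tilt
def rows(ths,over=2,s=None):
    s=s or r.sense();q=s["orientation"];R=Ro.from_quat([q[1],q[2],q[3],q[0]])
    for th in ths:
        p,t=lidpose(th,over);print(th,rel(p,s).round(0).tolist(),np.degrees((R.inv()*toolR(55.4,t)).as_rotvec()).round(1).tolist(),incase(p).round(0))
E
python3 - <<'E'
from h import *
np.set_printoptions(suppress=True)
go(W(-150,-40,74),55.4,60)
go(W(-92,-40,76),55.4,60)
rows([0,5,30,100])
E
```

```text
shift [-35.9   2.   47.8] turn [-0.1  0.1  0. ]
shift [-5.1  2.1 96.9] turn [-0.1  0.1  0. ]
0 [10.0, 2.0, 88.0] [-0.1, 0.1, 0.0] [-92. -40.  94.]
5 [25.0, 2.0, 83.0] [-0.1, 0.1, 0.0] [-89. -40. 109.]
30 [104.0, 2.0, 78.0] [-0.1, 0.1, 0.0] [-54. -40. 180.]
100 [247.0, 2.0, 206.0] [-0.0, -59.9, 0.0] [129. -40. 240.]
```

drive_tool([
  [[-20,2,25,0,0,0,0],[-36,2,48,0,0,0,0],[-22,2,70,0,0,0,0],[-5,2,97,0,0,0,0],[-5,2,97,0,0,0,0],[-5,2,97,0,0,0,0]],
])

```text
time: 6.25
eef_pos: [0.5366, -0.0564, 0.0769]
orientation: [-0.232, 0.766, 0.404, 0.443]
contact_force: [-0.1, 0.6, 0.2]
width: 0.0001
grip_force: 0.0
```

```bash
python3 - <<'E'
from h import *
np.set_printoptions(suppress=True)
s=r.sense();print(s["time"],incase(s["eef_pos"]),np.round(s["joint_pos"],2))
c=r.get_calibration("wrist");im=r.get_image("wrist");cv2.imwrite("pics/w3.png",im)
rows([0,3,7,11,15,19,23,27,31,35])
E
```

```text
6.25 [-92.04645614 -40.28850425  76.93686002] [-0.66  0.6   2.14  1.29  1.12 -1.12]
0 [15.0, -1.0, -8.0] [0.0, 0.1, 0.1] [-92. -40.  94.]
3 [24.0, -1.0, -11.0] [0.0, 0.1, 0.1] [-91. -40. 103.]
7 [36.0, -0.0, -15.0] [0.0, 0.1, 0.1] [-87. -40. 115.]
11 [48.0, -0.0, -18.0] [0.0, 0.1, 0.1] [-84. -40. 128.]
15 [61.0, -0.0, -20.0] [0.0, 0.1, 0.1] [-79. -40. 139.]
19 [74.0, -0.0, -20.0] [0.0, 0.1, 0.1] [-73. -40. 151.]
23 [86.0, -0.0, -21.0] [0.0, 0.1, 0.1] [-67. -40. 162.]
27 [99.0, -0.0, -20.0] [0.0, 0.1, 0.1] [-60. -40. 172.]
31 [111.0, -0.0, -18.0] [0.0, -0.8, 0.1] [-52. -40. 182.]
35 [123.0, -0.0, -16.0] [0.0, -4.2, 0.1] [-45. -40. 191.]
```

View pics/w3.png

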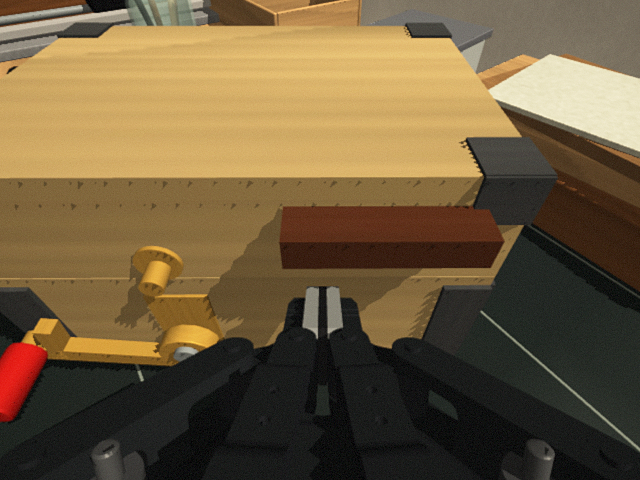

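The picture shows the fingertips at (322,290), just under the lift strip, which spans x 280–500 and y 205–268. The latch lies level at lower left. I start lifting.

drive_tool([
  [[8,0,-5,0,0,0,0],[15,0,-8,0,0,0,0],[24,0,-11,0,0,0,0],[36,0,-15,0,0,0,0],[48,0,-18,0,0,0,0],[61,0,-20,0,0,0,0],[74,0,-20,0,0,0,0],[74,0,-20,0,0,0,0]],
])

```text
time: 7.3
eef_pos: [0.5479, -0.0398, 0.1519]
orientation: [-0.232, 0.766, 0.403, 0.444]
contact_force: [-0.1, -0.3, 0.2]
width: 0.0002
grip_force: 0.0
```

```bash
python3 - <<'E'
from h import *
np.set_printoptions(suppress=True)
s=r.sense();print(s["time"],incase(s["eef_pos"]),np.round(s["joint_pos"],2),s["contact_force"])
im=r.get_image("wrist");cv2.imwrite("pics/w4.png",im)
rows(range(20,100,5))
E
```

```text
7.3 [-71.94236046 -40.12864981 151.86019998] [-0.62  0.46  2.09  1.25  1.15 -0.92] [-0.07215949 -0.33116137  0.15916062]
20 [2.0, 0.0, -1.0] [-0.0, -0.1, 0.1] [-72. -40. 154.]
25 [18.0, 0.0, -0.0] [-0.0, -0.1, 0.1] [-64. -40. 167.]
30 [34.0, 0.0, 1.0] [-0.0, -0.1, 0.1] [-54. -40. 180.]
35 [48.0, 0.0, 4.0] [-0.0, -4.4, 0.1] [-45. -40. 191.]
40 [62.0, 0.0, 7.0] [-0.0, -8.7, 0.1] [-35. -40. 202.]
45 [76.0, 0.0, 12.0] [-0.0, -13.0, 0.1] [-23. -40. 211.]
50 [90.0, 0.0, 18.0] [-0.0, -17.3, 0.1] [-11. -40. 220.]
55 [102.0, 0.0, 26.0] [-0.0, -21.5, 0.1] [  1. -40. 227.]
60 [114.0, 0.0, 34.0] [-0.0, -25.8, 0.1] [ 14. -40. 234.]
65 [126.0, 0.0, 43.0] [-0.0, -30.1, 0.1] [ 28. -40. 239.]
70 [136.0, 0.0, 54.0] [-0.0, -34.4, 0.1] [ 42. -40. 243.]
75 [145.0, 0.0, 65.0] [-0.0, -38.7, 0.1] [ 56. -40. 245.]
80 [154.0, 0.0, 77.0] [-0.0, -43.0, 0.1] [ 71. -40. 247.]
85 [161.0, 0.0, 89.0] [-0.0, -47.3, 0.1] [ 86. -40. 247.]
90 [168.0, 0.0, 102.0] [0.0, -51.5, 0.1] [100. -40. 246.]
95 [173.0, 0.0, 116.0] [0.0, -55.8, 0.1] [114. -40. 243.]
```

View pics/w4.png

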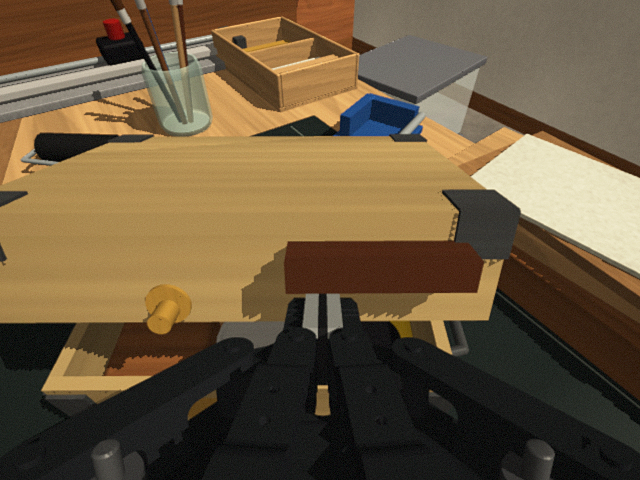

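The lid is up about 20°, with the finger under the lift at (322,300). I continue along the arc.

drive_tool([
  [[18,0,0,0,0,0,0],[34,0,1,0,0,0,0],[48,0,4,0,-4.4,0,0],[62,0,7,0,-8.7,0,0],[76,0,12,0,-13,0,0],[90,0,18,0,-17.3,0,0],[102,0,26,0,-21.5,0,0],[114,0,34,0,-25.8,0,0]],
])

```text
time: 8.35
eef_pos: [0.5952, 0.0311, 0.2311]
orientation: [-0.137, 0.847, 0.445, 0.258]
contact_force: [-1.6, -0.3, -2.6]
width: 0.0004
grip_force: 1.6
```

```bash
python3 - <<'E'
from h import *
np.set_printoptions(suppress=True)
s=r.sense();print(s["time"],incase(s["eef_pos"]),np.round(s["joint_pos"],2),s["contact_force"])
rows([60,65,70,75,80,85,90,95,100,103,106],3)
E
```

```text
8.35 [ 13.2789394  -38.8839174  231.14259551] [-0.25  0.26  1.8   0.68  0.98 -0.01] [-1.57048483 -0.28855664 -2.58202709]
60 [3.0, 1.0, -1.0] [-0.2, 0.3, -0.0] [ 15. -40. 234.]
65 [17.0, 1.0, 2.0] [-0.2, -4.0, -0.0] [ 29. -40. 239.]
70 [31.0, 1.0, 7.0] [-0.2, -8.2, -0.0] [ 43. -40. 243.]
75 [45.0, 1.0, 13.0] [-0.2, -12.5, -0.0] [ 57. -40. 246.]
80 [57.0, 1.0, 20.0] [-0.2, -16.8, -0.0] [ 72. -40. 247.]
85 [70.0, 1.0, 28.0] [-0.2, -21.1, -0.0] [ 87. -40. 247.]
90 [81.0, 1.0, 37.0] [-0.2, -25.4, 0.0] [101. -40. 246.]
95 [92.0, 1.0, 47.0] [-0.2, -29.7, 0.0] [115. -40. 243.]
100 [101.0, 1.0, 58.0] [-0.2, -34.0, 0.0] [130. -40. 240.]
103 [106.0, 1.0, 65.0] [-0.2, -36.5, 0.0] [138. -40. 237.]
106 [111.0, 1.0, 72.0] [-0.2, -39.1, 0.0] [146. -40. 234.]
```

drive_tool([
  [[17,0,2,0,-4,0,0],[31,0,7,0,-8.2,0,0],[45,0,13,0,-12.5,0,0],[57,0,20,0,-16.8,0,0],[70,0,28,0,-21,0,0],[81,0,37,0,-25.4,0,0],[92,0,47,0,-29.7,0,0],[101,0,58,0,-34,0,0]],
])

```text
time: 9.35
eef_pos: [0.6612, 0.1265, 0.24]
orientation: [-0.001, 0.885, 0.465, -0.002]
contact_force: [-1.0, -0.5, 0.8]
width: 0.0001
grip_force: 0.8
```

```bash
python3 - <<'E'
from h import *
np.set_printoptions(suppress=True)
s=r.sense();print(s["time"],incase(s["eef_pos"]),np.round(s["joint_pos"],2),s["contact_force"])
rows([100,103,106],3)
for n in("top","wrist"):cv2.imwrite(f"pics/{n}5.png",r.get_image(n))
a=cv2.imread("pics/top5.png")[100:300,200:520]
cv2.imwrite("pics/both5.png",np.hstack([cv2.resize(a,(480,300)),cv2.resize(cv2.imread("pics/wrist5.png"),(320,300))]))
E
```

```text
9.35 [129.28529445 -38.9643732  239.9596037 ] [0.17 0.48 1.3  0.   1.37 0.78] [-1.02765656 -0.46080043  0.75541579]
100 [0.0, 1.0, 0.0] [-0.2, 0.1, -0.0] [130. -40. 240.]
103 [9.0, 1.0, 3.0] [-0.2, -2.4, -0.0] [138. -40. 237.]
106 [17.0, 1.0, 6.0] [-0.2, -5.0, -0.0] [146. -40. 234.]
```

View pics/both5.png

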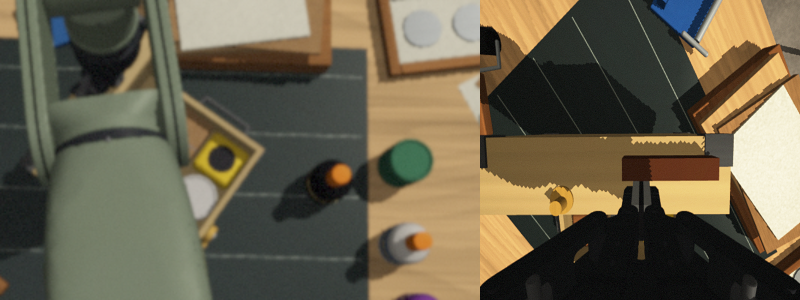

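drive_tool([
  [[5,0,2,0,-1,0,0],[11,0,3,0,-2,0,0],[11,0,3,0,-2,0,0],[-20,0,-10,0,0,0,0],[-60,0,-10,0,0,0,0]],
])

```text
time: 10.07
eef_pos: [0.6289, 0.076, 0.2518]
orientation: [-0.0, 0.885, 0.465, 0.003]
contact_force: [0.2, -0.4, 0.4]
width: -0.0
grip_force: 0.0
```

```bash
python3 - <<'E'
from h import *
np.set_printoptions(suppress=True)
go([.474,-.317,.18],55.4)
E
```

```text
shift [-411.9   95.5   69.4] turn [ 0.2 -0.4 -0. ]
```

drive_tool([
  [[-60,14,0,0,0,0,50],[-120,28,0,0,0,0,50],[-180,42,0,0,0,0,50],[-240,56,0,0,0,0,50],[-300,70,20,0,0,0,50],[-360,84,40,0,0,0,50],[-412,95,60,0,0,0,50],[-412,95,60,0,0,0,50]],
])

```text
time: 11.08
eef_pos: [0.4703, -0.3192, 0.1877]
orientation: [-0.002, 0.887, 0.462, 0.001]
contact_force: [-1.0, -0.2, 0.1]
width: 0.0499
grip_force: 0.0
```

```bash
cat > look.py <<'E'
from h import *
np.set_printoptions(suppress=True)
s=r.sense();print(s["time"],s["eef_pos"])
c=r.get_calibration("wrist");im=r.get_image("wrist");cv2.imwrite("pics/w6.png",im)
for b in blobs(im,(6,180,120),(16,255,255),200):print(b,onz(c,b[0],.10))
t=r.get_image("top");cv2.imwrite("pics/top6.png",t);ct=r.get_calibration("top")
for b in blobs(t,(35,60,20),(95,255,255),60):
    print("green",b,incase(onz(ct,b[0],.008)))
for x in(-36.5,36.5):
    for y in(-73,0,73):
        u,v=map(int,np.round(proj(ct,W(x,y,30))));print(x,y,(u,v),t[v-1:v+2,u-1:u+2].mean((0,1)).round())
a=np.hstack([cv2.resize(t[100:300,220:480],None,fx=1.8,fy=1.8),cv2.resize(im,(332,360))]);cv2.imwrite("pics/b6.png",a);print(a.shape)
E
python3 look.py
```

```text
11.075 [ 0.47033203 -0.31916326  0.18768166]
([348.4, 6.4], 253) [ 0.56229226 -0.21359951  0.1       ]
([325.4, 241.9], 1470) [ 0.47385868 -0.31831669  0.1       ]
green ([470.2, 208.2], 828) [-276.6634535  -252.76548717    8.        ]
green ([285.9, 240.4], 510) [36.1385951  73.98653629  8.        ]
-36.5 -73 (347, 208) [47. 46. 48.]
-36.5 0 (329, 232) [180. 187. 191.]
-36.5 73 (311, 257) [ 60. 101. 147.]
36.5 -73 (322, 190) [ 81. 120. 153.]
36.5 0 (304, 214) [141.  91.  49.]
36.5 73 (286, 239) [46. 81. 25.]
(360, 800, 3)
```

View pics/b6.png

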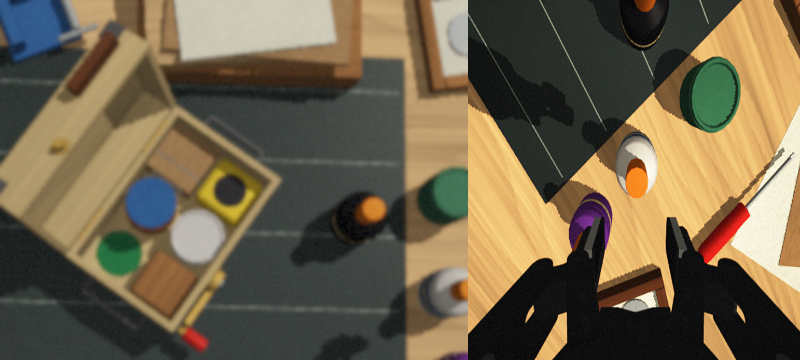

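The top picture shows the felt disc at case (36,74), the far-left place, as expected. The lid is leaning back, the five supplies are in place, and the bottle's cap is just ahead of the open fingers.

drive_tool([
  [[2,2,20,0,0,0,50],[2,2,45,0,0,0,50],[2,2,50,0,0,0,50],[2,2,50,0,0,0,50]],
])

```text
time: 11.68
eef_pos: [0.4766, -0.315, 0.1398]
orientation: [-0.0, 0.885, 0.465, 0.002]
contact_force: [-0.1, -0.8, 0.4]
width: 0.0497
grip_force: 0.0
```

```bash
python3 - <<'E'
from h import *
np.set_printoptions(suppress=True)
s=r.sense();print(s["time"],s["eef_pos"])
c=r.get_calibration("wrist");im=r.get_image("wrist")
for b in blobs(im,(6,180,120),(16,255,255),600):print(b,onz(c,b[0],.10))
go([.474,-.318,.078],55.4)
E
```

```text
11.675 [ 0.47655474 -0.3149564   0.13979828]
([320.9, 281.0], 2267) [ 0.47348096 -0.31906195  0.1       ]
shift [-3.9 -0.9 62.2] turn [ 0.1 -0.2  0. ]
```

drive_tool([
  [[-4,-1,25,0,0,0,50],[-4,-1,50,0,0,0,50],[-4,-1,62,0,0,0,50],[-4,-1,62,0,0,0,50],[-4,-1,62,0,0,0,20],[-4,-1,62,0,0,0,20],[-4,-1,62,0,0,0,20],[-4,-1,62,0,0,0,20]],
], squeeze=40)

```text
time: 12.72
eef_pos: [0.4733, -0.3185, 0.0782]
orientation: [0.0, 0.885, 0.465, 0.002]
contact_force: [-0.7, 1.1, 4.8]
width: 0.0273
grip_force: 39.4
```

```bash
python3 - <<'E'
from h import *
np.set_printoptions(suppress=True)
s=r.sense();print(s["time"],s["eef_pos"],s["width"],s["grip_force"],s["contact_force"])
p=W(36.5,73.5,260);go(p,55.4)
E
```

```text
12.725 [ 0.47332739 -0.31849422  0.07817978] 0.027271011447188933 39.40077245235443 [-0.7256997   1.14538643  4.81968614]
shift [ 380.7 -210.2 -181. ] turn [ 0.1 -0.2 -0. ]
```

drive_tool([
  [[0,0,-10,0,0,0,20],[0,0,-40,0,0,0,20],[0,0,-80,0,0,0,20],[0,0,-120,0,0,0,20],[20,-10,-140,0,0,0,20],[55,-30,-145,0,0,0,20],[95,-52,-145,0,0,0,20],[135,-74,-145,0,0,0,20]],
])

```text
time: 13.72
eef_pos: [0.4878, -0.164, 0.2224]
orientation: [-0.001, 0.886, 0.464, 0.001]
contact_force: [0.1, 0.3, -3.0]
width: 0.0269
grip_force: 39.9
```

drive_tool([
  [[40,-22,0,0,0,0,20],[80,-44,0,0,0,0,20],[120,-66,0,0,0,0,20],[160,-88,0,0,0,0,20],[195,-108,0,0,0,0,20],[220,-121,0,0,0,0,20],[235,-130,0,0,0,0,20],[235,-130,0,0,0,0,20]],
])

```text
time: 14.72
eef_pos: [0.5146, 0.1023, 0.223]
orientation: [-0.001, 0.885, 0.465, 0.001]
contact_force: [0.2, -1.2, -2.7]
width: 0.027
grip_force: 39.9
```

```bash
python3 - <<'E'
from h import *
np.set_printoptions(suppress=True)
s=r.sense();print(s["time"],incase(s["eef_pos"]),s["width"],s["grip_force"],s["contact_force"])
go(W(36.5,73.5,180),55.4)
im=r.get_image("wrist");cv2.imwrite("pics/w7.png",im)
E
```

```text
14.725 [ 26.08247213  67.97489395 223.03656602] 0.026973018882127126 39.93685305118561 [ 0.20394534 -1.20051818 -2.73301789]
shift [10.3 -5.5 43.1] turn [-0.  -0.2  0.1]
```

View pics/w7.png

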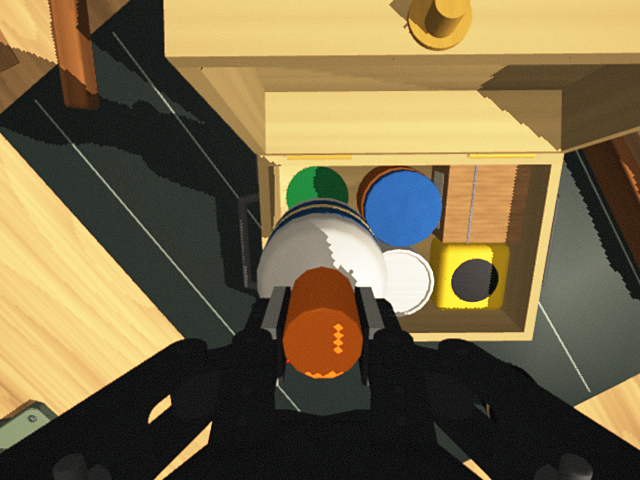

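The picture shows the bottle held upright below the fingers, the green disc at (317,190) ahead of it, the blue jar lid at (402,207), and the case's outer rim corners at about (258,153) and (535,340).

```bash
python3 - <<'E'
from h import *
np.set_printoptions(suppress=True)
c=r.get_calibration("wrist");im=cv2.imread("pics/w7.png")
for q in((81,117.5,80),(-81,-117.5,80),(81,-117.5,80),(36.5,0,62)):print(q,np.round(proj(c,W(*q)),1))
for q,z in(((258,153),.08),((535,340),.08),((562,152),.08),((402,207),.062)):print(q,incase(onz(c,q,z)).round(1))
E
```

```text
(81, 117.5, 80) [256.3 155. ]
(-81, -117.5, 80) [529.3 341.6]
(81, -117.5, 80) [563.  155.1]
(36.5, 0, 62) [401.2 207.7]
(258, 153) [ 82.5 116.1  80. ]
(535, 340) [ -79.4 -122.3   80. ]
(562, 152) [  83.3 -116.3   80. ]
(402, 207) [37.1 -0.6 62. ]
```

drive_tool([
  [[10,-5.5,10,0,0,0,20],[10.5,-5.5,35,0,0,0,20],[10.5,-5.5,53,0,0,0,20],[10.5,-5.5,53,0,0,0,20],[10.5,-5.5,53,0,0,0,20]],
])

```text
time: 15.4
eef_pos: [0.5168, 0.1136, 0.1707]
orientation: [-0.001, 0.886, 0.464, 0.002]
contact_force: [-0.1, -0.5, -2.3]
width: 0.0271
grip_force: 39.9
```

```bash
python3 - <<'E'
from h import *
np.set_printoptions(suppress=True)
s=r.sense();print(s["time"],incase(s["eef_pos"]),s["width"],s["contact_force"])
go(W(36.7,73.5,87),55.4)
E
```

```text
15.4 [ 36.69041471  72.5917124  170.68689775] 0.02710050645192631 [-0.09051258 -0.47608077 -2.26906694]
shift [-0.3 -1.  83.7] turn [ 0.  -0.2 -0.1]
```

drive_tool([
  [[0,-1,15,0,0,0,20],[0,-1,30,0,0,0,20],[0,-1,45,0,0,0,20],[0,-1,58,0,0,0,20],[0,-1,68,0,0,0,20],[0,-1,75,0,0,0,20],[0,-1,78,0,0,0,20],[0,-1,80,0,0,0,20]],
])

```text
time: 16.4
eef_pos: [0.5159, 0.1146, 0.0904]
orientation: [-0.001, 0.885, 0.465, 0.002]
contact_force: [-0.9, -0.1, -2.5]
width: 0.027
grip_force: 40.1
```

```bash
python3 - <<'E'
from h import *
s=r.sense();print(s["time"],incase(s["eef_pos"]),s["width"],s["contact_force"],s["wrist_torque"])
E
```

```text
16.4 [37.02575301 73.84972561 90.37181915] 0.026992972002741474 [-0.91229863 -0.14171892 -2.49228831] [-0.00456276  0.04434566  0.01419587]
```

No contact with the neighbours. I lower the last 4 mm slowly.

drive_tool([
  [[0,0,1.5,0,0,0,20],[0,0,3,0,0,0,20],[0,0,4,0,0,0,20],[0,0,4.5,0,0,0,20],[0,0,4.5,0,0,0,20]],
])

```text
time: 17.02
eef_pos: [0.5158, 0.1146, 0.0862]
orientation: [-0.001, 0.886, 0.465, 0.002]
contact_force: [-1.1, 0.5, 2.5]
width: 0.0272
grip_force: 40.6
```

The force has flipped to +2.5 N, so the bottle stands on the floor. Now I release it and back away upward.

drive_tool([
  [[0,0,0,0,0,0,34],[0,0,0,0,0,0,42],[0,0,0,0,0,0,46],[0,0,-5,0,0,0,46],[0,0,-30,0,0,0,46],[0,0,-80,0,0,0,46],[-20,0,-130,0,0,0,46],[-60,0,-150,0,0,0,46]],
])

```text
time: 18.02
eef_pos: [0.4829, 0.065, 0.239]
orientation: [0.0, 0.885, 0.465, 0.005]
contact_force: [-0.2, -0.6, 0.1]
width: 0.046
grip_force: 0.0
```

drive_tool([
  [[-60,0,0,0,0,0,46],[-120,20,0,0,0,0,46],[-180,40,0,0,0,0,46],[-240,60,0,0,0,0,46],[-300,80,0,0,0,0,46],[-340,100,0,0,0,0,46],[-340,100,0,0,0,0,46]],
])

```text
time: 18.9
eef_pos: [0.3698, -0.2745, 0.2346]
orientation: [-0.0, 0.887, 0.463, 0.002]
contact_force: [-0.5, 0.2, -0.4]
width: 0.046
grip_force: 0.0
```

```bash
python3 - <<'E'
from h import *
np.set_printoptions(suppress=True)
s=r.sense();print(s["time"],s["eef_pos"],s["contact_force"])
t=r.get_image("top");sc=r.get_image("scene")
ct=r.get_calibration("top");cs=r.get_calibration("scene")
a=[b for b in blobs(t,(6,180,120),(16,255,255),40)];b=[b for b in blobs(sc,(6,180,120),(16,255,255),20)]
print("pred",proj(ct,W(36.5,73,108)),proj(cs,W(36.5,73,108)));print(a,[x for x in b if 200<x[0][0]<400])
cv2.imwrite("pics/fin.png",np.hstack([cv2.resize(t[100:300,220:500],(400,286)),cv2.resize(sc[130:330,150:430],(400,286))]))
E
```

```text
18.9 [ 0.36981559 -0.27452233  0.23458787] [-0.54590193  0.2145654  -0.44128426]
pred [np.float64(283.8095954658781), np.float64(235.0531195135675)] [np.float64(343.6679538409817), np.float64(244.5695192045011)]
[([426.9, 215.9], 137), ([282.0, 235.5], 97), ([489.3, 309.9], 84)] [([240.3, 151.5], 93), ([230.0, 208.6], 113)]
```

View pics/fin.png

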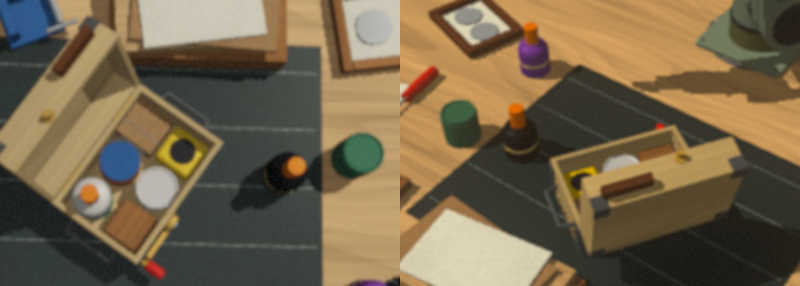

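The bottle stands upright in the far-left place: its cap is at top pixel (282,235.5), predicted (284,235). The lid leans back, the latch lies level, and nothing else has moved.

```bash
python3 -c "
from plant import r
print(r.hand_in())"
```

```text
the job is handed in; nothing more can be done
None
```

I handed the job in at about 19 s of the 67 s allowed: the latch lies level to the side, the lid leans back, and the glue bottle stands upright on the case floor in the empty place, with everything else left where it was.

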